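# Slide a flow cassette home under its hold-down spring

### The job

The grey flow cassette lies in the channel of the steel dock. With the closed fingertips on the ribbed thumb area at its rear, press it down hard against the sprung bed and, still pressing, slide it under the bridge and the leaf spring until it is fully home against the end stop, then let go and move clear. Do not pick the cassette up or tip it, press on the cassette only and not on the bare bed, and leave everything else where it stands.

Things in the scene. Friction and masses are not known exactly. Their poses are not given: they have to be found in the camera images.
- dock: Fixed metal dock, base plate 290 x 104 x 10 mm. Origin: underside, on the channel's centre line; x = direction in which the cassette is slid home, z up. Two aluminium rails (12 mm wide, tops at 27 mm, inner faces 31 mm either side of the centre line, x = -145 to +105 mm) guide the cassette with 1 mm play each side. All heights here are above the table.
- bed: White low-friction plate (234 x 58 x 5 mm), the channel's floor from dock x = -140 to +94 mm. It stays level and moves only straight down, up to 6 mm, on springs: 6 N starts it, 12 N puts it fully down. Origin: underside at dock x = 0, height 16 mm when up, 10 mm when down. To be pressed only through the cassette.
- cassette: Loose grey cassette lying flat on the bed, 110 long (x, blunt nose at +x) x 60 x 14 mm, about 0.12 kg. Origin: centre of underside; axes parallel to the dock's. Its top is at height 35 mm, 4 mm too high for the bridge; with the bed fully down 29 mm, which clears it by 2 mm. Fully home: origin at dock x = 40 mm; let go there, it rises and is held against the bridge.
- cassette_press (a point): Centre of the flat thumb area (34 mm long, four thin dark lines across) on top of the cassette's rear end, where the fingertips press: cassette x = -36, y = 0, z = 14 mm. Ahead of it a cross rib, 6 mm high, 52 mm wide, x = -21 to -15 mm, on which the fingertips can push forward while they press.
- cassette_nose (a point): Top front edge of the cassette, cassette x = +55 mm, y = 0.
- dock_bridge (a point): Lower front edge of the steel bridge, on the centre line: dock x = 40 mm, height 31 mm. The bridge spans the channel from x = 40 to 54 mm, 86 mm wide, top at 41 mm (bolt heads to 45 mm).
- dock_stop (a point): Face of the end stop, on the centre line: dock x = 95 mm, height 21 mm; the stop's top is at 40 mm. The cassette's nose ends against this face.
- leaf: Steel leaf spring (drag spring), 34 x 40 mm strip hinged under the bridge at dock x = 55 mm, 36.5 mm above the table (its origin), drooping away towards the end stop; its curled tip rests about 27 mm above the table at x = 88 mm. The passing cassette lifts the tip, which presses down on it with about 5 N and drags.
- reagent_jar: Bystander: small jar with red cap, 46 mm across, 75 mm high, standing beside the dock. Origin: centre of underside.
- union_ring: Bystander: steel ring 40 mm across, 16 mm high, lying beside the dock. Origin: centre of underside.
- cover_block: Bystander: plain grey block 70 x 36 x 14 mm lying on the table beside the dock, without rib. Origin: centre of underside.
- small_beaker: Bystander: small beaker 52 mm across, 60 mm high, beside the dock. Origin: centre of underside.
- driver: Bystander: screwdriver lying on the table to the left. Origin: underside.
- beaker: Bystander: beaker 72 mm across, 90 mm high, to the left. Origin: centre of underside.
- sample_bottle: Bystander: bottle with red cap, 60 mm across, 110 mm high, to the right. Origin: centre of underside.
Mind the look-alikes: they are no part of the job. Leave any blue, red or yellow look-alike of the cassette alone.

How it is judged:
By the outcome, as a careful person would: the job done as asked, in the order asked, and still so for the second after the job is handed in, with the robot touching nothing.
It also fails if it takes over 54 s, if anything falls off the work surface, if the arm or the gripper's body presses on something with over 40 N, if the wrist force passes 120 N, or if a joint passes its speed limit or range.

### The arm

A 6-joint arm with a two-finger parallel gripper is mounted at the origin on the work surface. World frame = base frame: x ahead of the robot, y to its left, z up, the work surface at z = 0. Lengths are in m, angles in degrees, forces in N, time in s.
With the tool pointing down it reaches from about 0.3 to 0.75 m from the base axis. Payload 8.5 kg.
Tool frame: the origin (TCP) lies on the centre line of the jaws, within the pads' length; the fingertips stand 17 mm ahead of it and the grasp point (between the pads) lies 2 mm behind it (env.tip_extent is the distance from the TCP to the fingertips, in m); z points along the fingers, y is the direction in which the jaws open and shut (so a half turn about z gives the same grasp; the last joint's range is limited). The gripper opens to 85 mm and grips with 20 to 120 N. Pads are 22 mm wide; open, the fingers measure 114 mm over their backs; the gripper's body (76 mm by 85 mm) begins 54 mm behind the grasp point. The pads swing forward as they close: fully open they stand 13 mm farther back than shut.
Start: joints at [-83.096, 21.807, 74.336, -0, 83.858, -12.336], TCP at [0.181, -0.519, 0.248] pointing down, gripper open.
Joint ranges: [-178.18, 178.18], [-50.72, 133.34], [12.68, 142.11], [-81.47, 261.47], [9.98, 163.14], [-165.26, 165.26]. Speed limits (degrees/s): [136.94, 136.94, 180, 180, 180, 180].

### API

Orientations are given as a 3x3 rotation matrix whose columns are the frame's x, y, z axes.
In Python, from rig import telemetry, get_image, camera_params, close_job, env gives the robot as it stands.
- The arm moves only by the tool apply_moves, never from a script. Its argument "motion" is a list of rows, each an object of numbers: "tx", "ty", "tz": the shift along the tool's x, y, z in cm; "turn": the turn about the tool's z in degrees; "jaw": the gripper's target within -1 to 1 (fully open at 1, half-way at 0, shut at -1). In form: [{"tx": .., "ty": .., "tz": .., "turn": .., "jaw": ..}, ...]. A call has 1 to 5 rows; each row is the pose to reach, as a shift and turn from the pose measured when the call began, along the tool's axes at that moment; what a row does not reach only later rows make up. A row lasts 1/12 s, in which the tool goes at most 41.7 mm and 7.16 degrees, less where a joint would pass 70% of its speed; a pose out of reach is approached as far as the arm can. A call with a gripper value outside its range is refused whole. The fingers move at their own pace and stop on an object; "squeeze" is the grip in N (left out, the last holds). Time passes only in rows, so rows that repeat a pose let the fingers close. It gives the time, the measured TCP pose, the force and the opening at its end, in the units of the state.
- telemetry.observe(): the state, without advancing time (a new reading comes with each control period).
- get_image(name): name is "scene" or "top" or "wrist"; returns (picture, depth): 384x512x3 uint8, red, green, blue; 384x512 float32, m along the optical axis (not along the pixel's ray), 0 where there is no reading.
- camera_params(name): a dict with "fx", "fy", "cx", "cy" (pixels), "rvec" (rotation vector, rad) and "tvec" (3), from world to camera coordinates, as OpenCV has them. Camera axes: x right, y down, z forward; pixel columns grow to the right and rows downward; lengths in m; the calibration is good to about 2 mm. A picture is of the moment at which its call begins: read the wrist's pose just before it. camera_params takes no time and is no camera call; for the wrist camera it gives the pose at the moment of the call.
- close_job(): hands the job in, once; it reports no verdict.
The state is a dict: "time_s": time; "q": joint angles; "qvel": joint speeds; "joint_efforts": joint torques, N m; "position": TCP position; "tool_rot": TCP orientation; "ft_force": force on the tool from outside, world axes, zero at the start; "wrist_torque": the same for the moment, N m; "grip_width": finger opening in m.
Only numpy, scipy, OpenCV 4.12 (cv2) and the standard library are available. Lean on these libraries where they do the work, as an engineer would, in place of code of your own. Each camera call takes 0.05 s, during which the arm holds its last target. There are 200 camera calls.

## Working session

There is one attempt and no reset: what is moved stays moved. The work goes in short steps, Python scripts to look and compute and a tool call to move; the robot and the scene stay as the last step left them, time stands still between calls to the robot, and variables do not carry over. Pictures are saved under pics/ and viewed, about 8 in all and at most 12, crops included, and the job is handed in when it is done.

Besides the shell and the picture viewer there is one more tool, called after "Emit:" by a JSON object that holds its "method" and its "body". apply_moves: Moves the arm, as the interface text tells. Its arguments: {"type":"object","properties":{"motion":{"type":"array"},"squeeze":{"type":"number"}},"required":["motion"]}

```bash
mkdir -p pics; ls; cat > h.py <<'E'
import numpy as np, cv2
from rig import telemetry, get_image, camera_params, close_job, env
def snap(n,f):
    p=camera_params(n); im,d=get_image(n); cv2.imwrite(f'pics/{f}.png',im[:,:,::-1]); np.savez(f'{f}.npz',im=im,d=d,**{k:np.array(p[k]) for k in p}); return im,d,p
def world(p,d):
    v,u=np.mgrid[:d.shape[0],:d.shape[1]]
    c=np.stack([(u-p['cx'])/p['fx']*d,(v-p['cy'])/p['fy']*d,d],-1)
    R=cv2.Rodrigues(np.array(p['rvec'],float))[0]
    return (c-np.array(p['tvec'],float).ravel())@R
E
python3 - <<'E'
from h import *
for n in ['top','scene']: 
    im,d,p=snap(n,n+'0'); print(p)
print(telemetry.observe(), env.tip_extent)
a=cv2.imread('pics/top0.png'); cv2.imwrite('pics/top0b.png',cv2.resize(a,(800,600),interpolation=cv2.INTER_CUBIC))
E
```

```text
pics
{'fx': 365.8774540487288, 'fy': 365.8774540487288, 'cx': 254.46916405300877, 'cy': 190.68539496815956, 'rvec': array([ 2.19992261, -2.20381584,  0.00732579]), 'tvec': array([-0.005583  ,  0.50192789,  1.0055458 ])}
{'fx': 368.8261910256728, 'fy': 368.8261910256728, 'cx': 255.5263937321383, 'cy': 191.5832304250642, 'rvec': array([ 2.51441097,  0.65154433, -0.19908395]), 'tvec': array([-0.43210579, -0.197227  ,  1.18927347])}
{'time_s': 0.1, 'q': array([-8.30967333e+01,  2.18378401e+01,  7.43803881e+01, -1.34757680e-03,
        8.38591503e+01, -1.23349237e+01]), 'qvel': array([-0.05938103, -0.05055177, -0.10415586,  0.09011987, -0.15034437,
       -0.05009087]), 'joint_efforts': array([ 3.49390226e-03, -4.49220157e+01, -2.31656581e+01, -1.82927452e-04,
        3.67564266e-03, -1.86664124e-06]), 'position': array([ 0.18119198, -0.51903038,  0.24776699]), 'tool_rot': array([[ 9.44156145e-01,  3.29498314e-01, -1.85537475e-04],
       [ 3.29498259e-01, -9.44155235e-01,  1.33790766e-03],
       [ 2.65662140e-04, -1.32432802e-03, -9.99999088e-01]]), 'ft_force': array([ 0.45608619, -0.13447246,  0.21560887]), 'wrist_torque': array([ 0.00467133, -0.03699389, -0.00777192]), 'grip_width': 0.08560281389487161} 0.017
```

View pics/top0b.png

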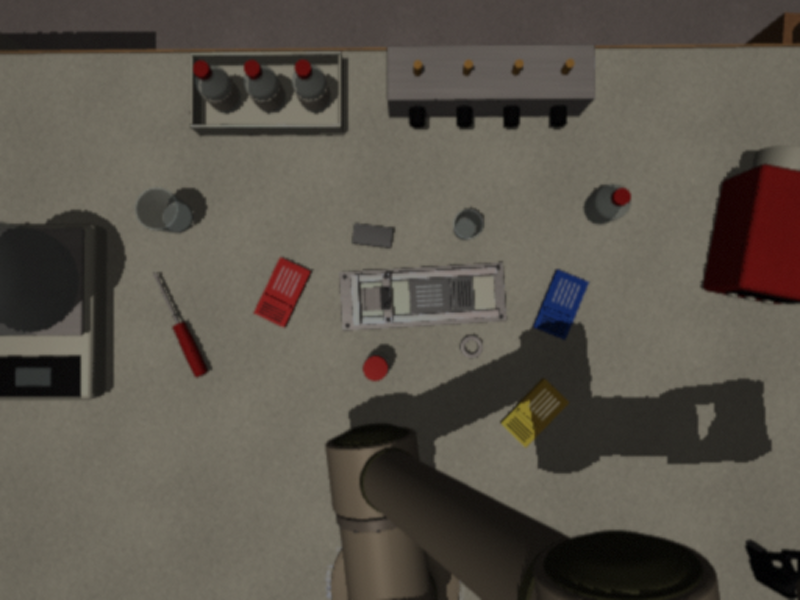

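View pics/scene0.png

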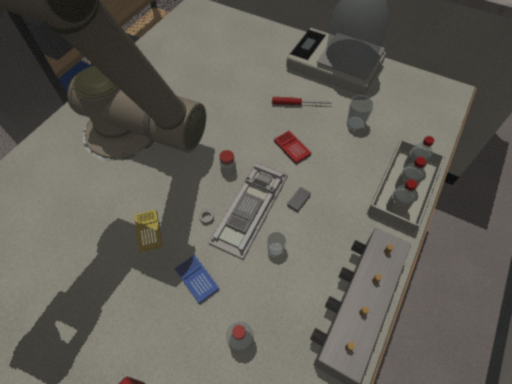

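The top picture shows the dock at (425,295) of the enlarged view, with the bridge near (385,297) and the end stop at the left end (348,300), so the slide direction is roughly image left, world +y. The grey cassette in the channel spans (400–475, 293). Look-alikes are red (283,292), blue (562,303), yellow (533,412) and the plain grey block (373,235). Only the grey one in the channel fits the description. I'll confirm with a crop and measure.

```bash
python3 - <<'E'
from h import *
z=np.load('top0.npz'); im,d=z['im'],z['d']; W=world(z,d)
c=im[160:220,210:332][:,:,::-1]; cv2.imwrite('pics/c1.png',cv2.resize(c,None,fx=6.5,fy=6.5,interpolation=cv2.INTER_CUBIC))
P=W[160:220,210:332].reshape(-1,3); ok=(d[160:220,210:332].ravel()>0)
P=P[ok]
print('table z',np.median(P[P[:,2]<.006][:,2]))
m=(P[:,2]>.007)&(P[:,2]<.05)
# largest comp: dock
mk=((W[:,:,2]>.006)&(W[:,:,2]<.05)).astype(np.uint8); mk[:160]=0; mk[222:]=0; mk[:,:205]=0; mk[:,335:]=0
n,l,s,_=cv2.connectedComponentsWithStats(mk); i=1+s[1:,4].argmax(); Q=W[l==i]; print(s[i])
r=cv2.minAreaRect(Q[:,:2].astype(np.float32)); print(r, cv2.boxPoints(r))
b=cv2.boxPoints(r); 
e=b[1]-b[0]; e2=b[2]-b[1]; ax=e if np.linalg.norm(e)>np.linalg.norm(e2) else e2; ax/=np.linalg.norm(ax); ax*=np.sign(ax[1]); print('ax',ax)
ay=np.array([-ax[1],ax[0]]); cen=np.array(r[0])
X=(W[:,:,:2]-cen)@ax; Y=(W[:,:,:2]-cen)@ay
for x in np.arange(-.146,.147,.006):
    k=(abs(X-x)<.003)&(abs(Y)<.02)&(d>0); k2=(abs(X-x)<.003)&(abs(abs(Y)-.037)<.004)
    print(round(x*1e3),[round(float(np.median(W[k][:,2]))*1e3,1), round(float(np.median(W[k2][:,2]))*1e3,1), int(np.median(im[k].mean(1)))])
E
```

```text
table z -0.00023271109137245477
[ 217  168  107   43 3916]
((0.5060741305351257, -0.0494215190410614), (0.10400532186031342, 0.28973737359046936), 3.232447624206543) [[ 0.4459855   0.0922844 ]
 [ 0.4623229  -0.19699198]
 [ 0.56616277 -0.19112745]
 [ 0.5498254   0.09814894]]
ax [-0.05638691  0.998409  ]
-146 [1.3, -0.5, 97]
-140 [10.0, 10.1, 99]
-134 [9.7, 10.2, 100]
-128 [10.2, 26.0, 100]
-122 [20.3, 26.4, 125]
-116 [20.0, 26.5, 130]
-110 [20.9, 26.2, 130]
-104 [21.5, 26.9, 130]
-98 [20.6, 27.6, 131]
-92 [20.4, 25.8, 119]
-86 [34.5, 26.3, 73]
-80 [34.2, 27.6, 53]
-74 [34.2, 25.7, 50]
-68 [35.2, 25.8, 51]
-62 [35.1, 27.1, 51]
-56 [34.3, 25.9, 64]
-50 [41.0, 27.0, 65]
-44 [35.4, 27.6, 68]
-38 [34.5, 25.8, 71]
-32 [34.5, 27.3, 82]
-26 [34.6, 26.1, 93]
-20 [34.4, 27.6, 91]
-14 [35.2, 26.3, 91]
-8 [35.0, 26.0, 90]
-2 [34.3, 27.7, 91]
4 [35.5, 26.9, 90]
10 [34.5, 27.8, 87]
16 [34.7, 27.0, 75]
22 [33.9, 27.0, 94]
28 [21.1, 27.2, 133]
34 [20.6, 26.1, 134]
40 [20.6, 27.3, 134]
46 [21.4, 26.7, 134]
52 [20.6, 26.1, 75]
58 [41.9, 42.9, 42]
64 [42.5, 43.2, 37]
70 [43.0, 30.6, 45]
76 [35.3, 27.3, 92]
82 [35.0, 27.0, 99]
88 [32.7, 26.3, 98]
94 [32.8, 27.0, 98]
100 [32.0, 26.6, 91]
106 [32.1, 27.3, 85]
112 [38.8, 39.4, 117]
118 [40.2, 40.1, 134]
124 [11.2, 11.3, 117]
130 [9.7, 10.1, 113]
136 [10.2, 10.3, 115]
142 [9.6, 9.6, 112]
```

View pics/c1.png

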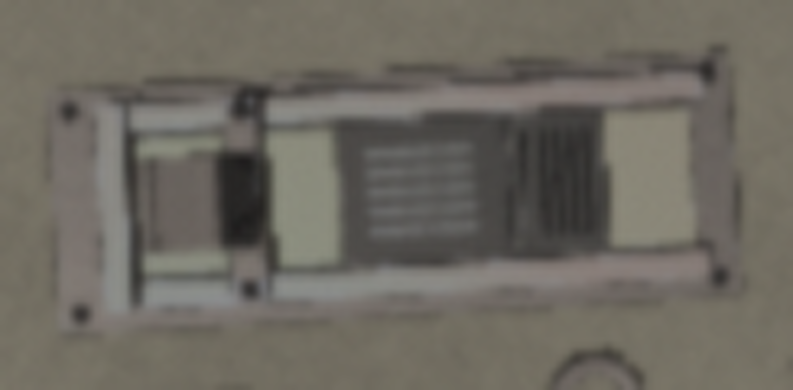

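The crop confirms it: the grey cassette sits in the channel, with the rib and dark lines on its right (rear) end near crop (565,180). Heights agree with the description: top 35, rib 41, bed 21, rails 27 and stop 40 mm. The base plate measures 290 x 104 mm. The cassette origin is at about dock x = -48 mm, so the travel is about 88 mm.

First I'll move above the thumb area, with the jaws shut and tool x along the slide direction.

Emit:
{"method": "apply_moves", "body": {"motion": [{"tx":8,"ty":-5,"turn":-7,"jaw":-1},{"tx":12,"ty":-7.3,"turn":-14,"jaw":-1},{"tx":15,"ty":-9.1,"turn":-21,"jaw":-1},{"tx":18,"ty":-11,"turn":-28,"jaw":-1},{"tx":21,"ty":-12.8,"turn":-35,"jaw":-1}], "squeeze": 60}}

```text
invalid input
```

```bash
cat >> h.py <<'E'
ax=np.array([-0.05638691,0.998409]); ay=np.array([-ax[1],ax[0]]); cen=np.array([0.506074,-0.049422])
def go(x,y,z,yaw=93.23):
    "delta to dock (x,y) mm (origin = plate centre +15 mm back), world z of TCP m"
    s=telemetry.observe(); R=s['tool_rot']; p=s['position']
    t=np.r_[cen+ax*(x+15)/1e3+ay*y/1e3,z]
    y0=np.degrees(np.arctan2(R[1,0],R[0,0])); q=p[:2]-cen
    print('t',round(s['time_s'],2),'dock xyz mm',np.round([q@ax*1e3-15,q@ay*1e3,p[2]*1e3],1),'F',np.round(s['ft_force'],1),'w',round(s['grip_width'],4),'tilt',np.round(R[:2,2],4))
    print('move cm',np.round(R.T@(t-p)*100,2),'turn',round(-(yaw-y0),2))
E
python3 -c "
from h import *
go(-84,0,.15)"
```

```text
t 0.1 dock xyz mm [-465.5  350.8  247.8] F [ 0.5 -0.1  0.2] w 0.0856 tilt [-0.0002  0.0013]
move cm [ 44.24 -26.99   9.82] turn -73.99
```

Emit:
{"method": "apply_moves", "body": {"motion": [{"tx":3,"ty":-2,"tz":0,"turn":-7,"jaw":-1},{"tx":6,"ty":-4,"tz":0,"turn":-14,"jaw":-1},{"tx":9,"ty":-5.5,"tz":0,"turn":-21,"jaw":-1},{"tx":12,"ty":-7.3,"tz":0,"turn":-28,"jaw":-1},{"tx":15,"ty":-9.1,"tz":0,"turn":-35,"jaw":-1}], "squeeze": 60}}

```text
time_s: 0.52
position: [0.2935, -0.3822, 0.2477]
tool_rot: [[0.58, 0.815, -0.0], [0.815, -0.58, 0.002], [0.001, -0.001, -1.0]]
ft_force: [0.6, -1.0, -0.1]
grip_width: 0.0254
```

```bash
python3 -c "
from h import *
go(-84,0,.15)"
```

```text
t 0.52 dock xyz mm [-335.3  231.   247.7] F [ 0.6 -1.  -0.1] w 0.0254 tilt [-0.0004  0.0019]
move cm [34.04  2.34  9.81] turn -38.67
```

Emit:
{"method": "apply_moves", "body": {"motion": [{"tx":4,"ty":0.3,"tz":0,"turn":-7,"jaw":-1},{"tx":8,"ty":0.6,"tz":0,"turn":-14,"jaw":-1},{"tx":12,"ty":0.9,"tz":0,"turn":-21,"jaw":-1},{"tx":16,"ty":1.2,"tz":0,"turn":-28,"jaw":-1},{"tx":20,"ty":1.5,"tz":0,"turn":-35,"jaw":-1}]}}

```text
time_s: 0.93
position: [0.4225, -0.2261, 0.2478]
tool_rot: [[0.002, 1.0, -0.001], [1.0, -0.002, 0.002], [0.002, -0.001, -1.0]]
ft_force: [0.8, -0.1, -0.7]
grip_width: -0.0004
```

```bash
python3 -c "
from h import *
go(-84,0,.12)"
```

```text
t 0.93 dock xyz mm [-186.7   93.4  247.8] F [ 0.8 -0.1 -0.7] w -0.0004 tilt [-0.0006  0.0021]
move cm [10.77  8.73 12.8 ] turn -3.33
```

Emit:
{"method": "apply_moves", "body": {"motion": [{"tx":2.7,"ty":2.2,"tz":2,"turn":-1.5,"jaw":-1},{"tx":5.4,"ty":4.4,"tz":4,"turn":-3.3,"jaw":-1},{"tx":8.1,"ty":6.6,"tz":6,"turn":-3.3,"jaw":-1},{"tx":10.8,"ty":8.7,"tz":8.5,"turn":-3.3,"jaw":-1},{"tx":10.8,"ty":8.7,"tz":11,"turn":-3.3,"jaw":-1}]}}

```text
time_s: 1.35
position: [0.512, -0.1141, 0.1369]
tool_rot: [[-0.06, 0.998, 0.001], [0.998, 0.06, 0.003], [0.003, 0.001, -1.0]]
ft_force: [-0.8, -0.1, -0.7]
grip_width: -0.0003
```

```bash
python3 - <<'E'
from h import *
go(-84,0,.075)
im,d,p=snap('wrist','w1')
W=world(p,d)
pk=W.reshape(-1,3)
X=(W[:,:,:2]-cen)@ax*1e3-15; Y=(W[:,:,:2]-cen)@ay*1e3; Z=W[:,:,2]*1e3
for x in range(-110,30,2):
    k=(abs(X-x)<1)&(abs(Y)<20)&(d>0)
    if k.sum()>5: print((x,round(float(np.median(Z[k])),1)),end=' ')
print()
for y in range(-54,55,2):
    k=(abs(Y-y)<1)&(X>-110)&(X<20)&(d>0)
    if k.sum()>5: print((y,round(float(np.median(Z[k])),1)),end=' ')
E
```

```text
t 1.35 dock xyz mm [-79.9  -2.2 136.9] F [-0.8 -0.1 -0.7] w -0.0003 tilt [0.001  0.0027]
move cm [-0.43 -0.23  6.19] turn 0.22
(-110, 20.3) (-108, 20.3) (-106, 21.4) (-100, 34.2) (-98, 34.2) (-96, 34.2) (-94, 34.7) (-92, 34.2) (-90, 34.5) (-88, 35.5) (-86, 156.8) (-84, 35.1) (-82, 35.3) (-80, 34.9) (-78, 35.4) (-76, 156.0) (-74, 156.5) (-72, 146.3) (-70, 193.7) (-68, 172.3) (-66, 168.1) (-64, 198.7) (-62, 199.4) (-60, 212.1) (-58, 34.4) (-56, 34.1) (-54, 34.3) (-52, 34.3) (-50, 34.3) (-48, 34.2) (-46, 34.0) (-44, 34.4) (-42, 34.4) (-40, 34.5) (-38, 34.6) (-36, 34.3) (-34, 34.3) (-32, 34.6) (-30, 34.4) (-28, 34.3) (-26, 34.4) (-24, 34.4) (-22, 34.3) (-20, 34.5) (-18, 34.5) (-16, 34.3) (-14, 34.5) (-12, 34.4) (-10, 34.5) (-8, 34.4) (-6, 34.5) (-4, 34.5) (-2, 34.2) (0, 34.4) (2, 34.2) (4, 34.3) (6, 34.2) (8, 34.2) (10, 20.2) (12, 20.5) (14, 20.3) (16, 20.2) (18, 20.2) (20, 20.3) (22, 20.4) (24, 20.3) (26, 20.4) (28, 20.3) 
(-54, 193.7) (-52, 198.5) (-50, 191.5) (-48, 188.2) (-46, 190.8) (-44, 198.5) (-42, 193.7) (-40, 186.6) (-38, 183.0) (-36, 180.5) (-34, 173.0) (-32, 171.6) (-30, 175.4) (-28, 171.6) (-26, 170.5) (-24, 163.1) (-22, 34.7) (-20, 39.8) (-18, 188.8) (-16, 184.2) (-14, 174.0) (-12, 173.6) (-10, 174.6) (-8, 175.8) (-6, 167.8) (-4, 155.6) (-2, 149.2) (0, 163.6) (2, 177.2) (4, 173.8) (6, 173.9) (8, 172.9) (10, 175.3) (12, 188.0) (14, 184.6) (16, 34.8) (18, 40.3) (20, 168.3) (22, 170.9) (24, 171.3) (26, 171.1) (28, 173.3) (30, 179.2) (32, 183.5) (34, 185.1) (36, 188.8) (38, 191.8) (40, 191.0) (42, 186.2) (44, 197.5) (46, 197.5) (48, 10.9) (50, 193.5) (52, 199.1) (54, 200.4)
```

View pics/w1.png

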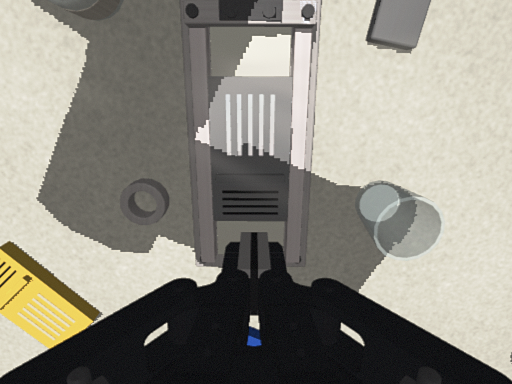

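The wrist view shows the cassette at (250,150), the thumb lines at (250,203), the rib near (250,177), and the fingertips at about (253,240). Heights are 34.4 mm for the top and 20.3 mm for the bed. The cassette spans dock x = -102 to +9 mm. I'll lower to just above it while checking the rib and the lateral centre.

Emit:
{"method": "apply_moves", "body": {"motion": [{"tx":-0.4,"ty":-0.2,"tz":2,"turn":0.2,"jaw":-1},{"tx":-0.4,"ty":-0.2,"tz":4,"turn":0.2,"jaw":-1},{"tx":-0.4,"ty":-0.2,"tz":6.2,"turn":0.2,"jaw":-1},{"tx":-0.4,"ty":-0.2,"tz":6.7,"turn":0.2,"jaw":-1},{"tx":-0.4,"ty":-0.2,"tz":7.2,"turn":0.2,"jaw":-1}]}}

```text
time_s: 1.82
position: [0.5061, -0.119, 0.06]
tool_rot: [[-0.055, 0.998, -0.009], [0.998, 0.055, 0.006], [0.007, -0.009, -1.0]]
ft_force: [0.3, 0.3, 1.0]
grip_width: -0.0002
```

```bash
python3 - <<'E'
from h import *
z=np.load('w1.npz'); W=world(z,z['d'])
X=(W[:,:,:2]-cen)@ax*1e3-15; Y=(W[:,:,:2]-cen)@ay*1e3; Z=W[:,:,2]*1e3
k=(Z>39)&(Z<43)&(X>-80)&(X<-50)&(abs(Y)<29); print('rib',np.percentile(X[k],[2,50,98]),np.percentile(Y[k],[1,99]))
for a,b in((-60,-20),(-20,8)):
  k=(Z>32)&(Z<37)&(X>a)&(X<b)&(abs(Y)<45); print('cass Y',np.percentile(Y[k],[.5,99.5]))
k=(Z>32)&(Z<37)&(abs(Y)<25); print('cass X',np.percentile(X[k],[.5,99.5]))
go(-84,0,.05)
snap('wrist','w2')
E
```

```text
rib [-66.83822306 -63.78876399 -61.07172228] [-24.82461858  25.34459768]
cass Y [-29.17942184  30.0939692 ]
cass Y [-29.23557721  30.00643807]
cass X [-100.20156969   40.62874613]
t 1.82 dock xyz mm [-84.4   3.9  60. ] F [0.3 0.3 1. ] w -0.0002 tilt [-0.0089  0.0064]
move cm [0.04 0.4  1.  ] turn -0.05
```

View pics/w2.png

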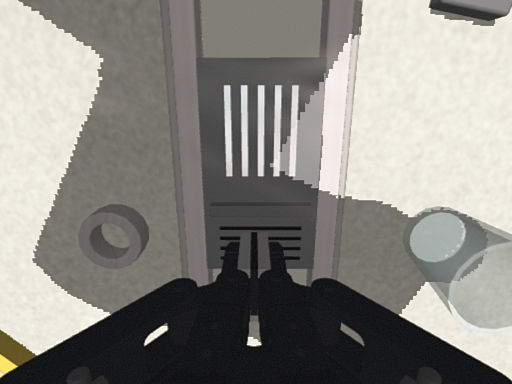

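Rib at dock x = -67 to -61 mm, so the cassette origin is about -46 and the press point about -82, with its lateral centre near +0.4 mm. The picture shows the fingertips over the thumb lines (250,240), left of centre (260), which matches the measured y error of 3.9 mm. I'll correct that, then lower.

Emit:
{"method": "apply_moves", "body": {"motion": [{"tx":0.2,"ty":0.4,"tz":0,"turn":0,"jaw":-1},{"tx":0.2,"ty":0.4,"tz":0,"turn":0,"jaw":-1},{"tx":0.2,"ty":0.4,"tz":0.2,"turn":0,"jaw":-1},{"tx":0.2,"ty":0.4,"tz":0.4,"turn":0,"jaw":-1},{"tx":0.2,"ty":0.4,"tz":0.4,"turn":0,"jaw":-1}]}}

```text
time_s: 2.28
position: [0.51, -0.1166, 0.0558]
tool_rot: [[-0.056, 0.998, -0.009], [0.998, 0.056, 0.006], [0.007, -0.008, -1.0]]
ft_force: [-0.3, 0.7, -0.4]
grip_width: -0.0002
```

```bash
python3 -c "
from h import *
go(-82,0.4,.046)"
```

```text
t 2.28 dock xyz mm [-82.3  -0.1  55.8] F [-0.3  0.7 -0.4] w -0.0002 tilt [-0.0086  0.0062]
move cm [ 0.02 -0.04  0.98] turn -0.04
```

Emit:
{"method": "apply_moves", "body": {"motion": [{"tx":0,"ty":0,"tz":0.2,"turn":0,"jaw":-1},{"tx":0,"ty":0,"tz":0.4,"turn":0,"jaw":-1},{"tx":0,"ty":0,"tz":0.6,"turn":0,"jaw":-1},{"tx":0,"ty":0,"tz":0.8,"turn":0,"jaw":-1},{"tx":0,"ty":0,"tz":0.8,"turn":0,"jaw":-1}]}}

```text
time_s: 2.7
position: [0.5101, -0.1166, 0.048]
tool_rot: [[-0.056, 0.998, -0.008], [0.998, 0.056, 0.006], [0.006, -0.008, -1.0]]
ft_force: [-1.0, 0.9, 8.5]
grip_width: -0.0001
```

```bash
python3 -c "
from h import *
go(-82,0.4,.046)"
```

```text
t 2.7 dock xyz mm [-82.3  -0.2  48. ] F [-1.   0.9  8.5] w -0.0001 tilt [-0.0081  0.0059]
move cm [ 0.03 -0.06  0.2 ] turn -0.04
```

Emit:
{"method": "apply_moves", "body": {"motion": [{"tx":0,"ty":0,"tz":0.1,"turn":0,"jaw":-1},{"tx":0,"ty":0,"tz":0.2,"turn":0,"jaw":-1},{"tx":0,"ty":0,"tz":0.25,"turn":0,"jaw":-1},{"tx":0,"ty":0,"tz":0.25,"turn":0,"jaw":-1}]}}

```text
time_s: 3.03
position: [0.5101, -0.1166, 0.0461]
tool_rot: [[-0.056, 0.998, -0.008], [0.998, 0.056, 0.006], [0.006, -0.007, -1.0]]
ft_force: [-1.9, 1.2, 10.1]
grip_width: -0.0001
```

```bash
python3 -c "
from h import *
go(-82,0.4,.046)"
```

```text
t 3.03 dock xyz mm [-82.3  -0.2  46.1] F [-1.9  1.2 10.1] w -0.0001 tilt [-0.0077  0.0057]
move cm [ 0.03 -0.06  0.01] turn -0.04
```

Emit:
{"method": "apply_moves", "body": {"motion": [{"tx":0,"ty":0,"tz":0.1,"turn":0,"jaw":-1},{"tx":0,"ty":0,"tz":0.2,"turn":0,"jaw":-1},{"tx":0,"ty":0,"tz":0.2,"turn":0,"jaw":-1}]}}

```text
time_s: 3.28
position: [0.5101, -0.1166, 0.0457]
tool_rot: [[-0.056, 0.998, -0.007], [0.998, 0.056, 0.005], [0.005, -0.006, -1.0]]
ft_force: [-5.1, 2.2, 20.7]
grip_width: 0.0003
```

```bash
python3 -c "
from h import *
go(-82,0.4,.046)"
```

```text
t 3.28 dock xyz mm [-82.3  -0.3  45.7] F [-5.1  2.2 20.7] w 0.0003 tilt [-0.0066  0.005 ]
move cm [ 0.03 -0.07 -0.02] turn -0.02
```

The bed has bottomed: height change stopped at about 45.7 mm TCP, tips at 28.7 mm against the expected 29, at 21 N. Now sliding while holding about 20–25 N.

Emit:
{"method": "apply_moves", "body": {"motion": [{"tx":0.2,"ty":0,"tz":0.25,"turn":0,"jaw":-1},{"tx":0.4,"ty":0,"tz":0.25,"turn":0,"jaw":-1},{"tx":0.6,"ty":0,"tz":0.25,"turn":0,"jaw":-1},{"tx":0.8,"ty":0,"tz":0.25,"turn":0,"jaw":-1},{"tx":1.0,"ty":0,"tz":0.25,"turn":0,"jaw":-1}]}}

```text
time_s: 3.7
position: [0.5108, -0.1099, 0.0458]
tool_rot: [[-0.057, 0.998, -0.002], [0.998, 0.057, -0.002], [-0.002, -0.002, -1.0]]
ft_force: [-7.6, -14.7, 22.3]
grip_width: 0.0001
```

```bash
python3 - <<'E'
from h import *
go(4,0.4,.046)
snap('wrist','w3')
E
```

```text
t 3.7 dock xyz mm [-75.7  -1.3  45.8] F [ -7.6 -14.7  22.3] w 0.0001 tilt [-0.0021 -0.0022]
move cm [ 7.97 -0.17 -0.04] turn 0.02
```

View pics/w3.png

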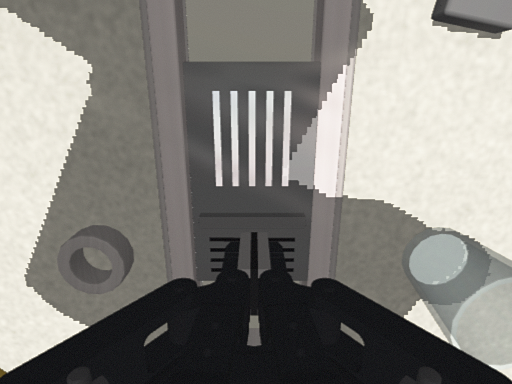

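```bash
cat >> h.py <<'E'
def cass(f):
    z=np.load(f+'.npz'); W=world(z,z['d'])
    X=(W[:,:,:2]-cen)@ax*1e3-15; Y=(W[:,:,:2]-cen)@ay*1e3; Z=W[:,:,2]*1e3
    r=(Z>31.5)&(Z<43)&(X>-90)&(X<25)&(abs(Y)<29)
    for y in(-22,-15,15,22):
        k=(abs(Y-y)<3)&(X<45)&(X>-95)&(z['d']>0)
        h=k&(Z>25)&(Z<31.5)|k&(Z>31.5)&(Z<37); print(y,'nose',np.percentile(X[h],99.5).round(1),'Z front/back',[np.median(Z[h&(X>a)&(X<a+15)]).round(1) for a in(-15,-35,-50)],end='; ')
        q=k&(Z>33.5)&(Z<38)&(X<0); print('rib',np.percentile(X[q],[5,95]).round(1) if q.any() else None)
E
python3 -c "
from h import *
cass('w2');cass('w3')"
```

```text
-22 nose 8.3 Z front/back [np.float64(34.2), np.float64(34.3), np.float64(34.2)]; rib [-89.6  -3.7]
-15 nose 8.3 Z front/back [np.float64(34.4), np.float64(34.5), np.float64(34.4)]; rib [-88.6  -3.7]
15 nose 8.4 Z front/back [np.float64(34.4), np.float64(34.4), np.float64(34.3)]; rib [-79.7  -3.2]
22 nose 8.4 Z front/back [np.float64(34.3), np.float64(34.3), np.float64(34.3)]; rib [-87.9  -3.6]
-22 nose 14.4 Z front/back [np.float64(28.3), np.float64(28.1), np.float64(28.2)]; rib [-60.5 -55. ]
-15 nose 14.5 Z front/back [np.float64(28.4), np.float64(28.3), np.float64(28.1)]; rib [-68.1 -55.2]
15 nose 14.4 Z front/back [np.float64(28.3), np.float64(28.4), np.float64(28.2)]; rib [-60.4 -55. ]
22 nose 14.3 Z front/back [np.float64(28.3), np.float64(28.2), np.float64(28.1)]; rib [-60.6 -55.1]
```

The cassette has moved 6 mm with the fingertips and lies level, top at 28.3 mm (fully down), so it will pass under the bridge. Continuing.

Emit:
{"method": "apply_moves", "body": {"motion": [{"tx":0.4,"ty":-0.1,"tz":0.25,"turn":0,"jaw":-1},{"tx":0.7,"ty":-0.1,"tz":0.25,"turn":0,"jaw":-1},{"tx":1.0,"ty":-0.1,"tz":0.25,"turn":0,"jaw":-1},{"tx":1.3,"ty":-0.1,"tz":0.25,"turn":0,"jaw":-1},{"tx":1.6,"ty":-0.1,"tz":0.25,"turn":0,"jaw":-1}]}}

```text
time_s: 4.17
position: [0.5103, -0.0969, 0.0458]
tool_rot: [[-0.057, 0.998, 0.003], [0.998, 0.058, -0.009], [-0.009, 0.002, -1.0]]
ft_force: [-7.4, -14.7, 23.3]
grip_width: -0.0
```

```bash
python3 -c "
from h import *
go(4,0.4,.046)"
```

```text
t 4.17 dock xyz mm [-62.7  -1.5  45.8] F [ -7.4 -14.7  23.3] w -0.0 tilt [ 0.0028 -0.0091]
move cm [ 6.67 -0.19 -0.08] turn 0.07
```

Emit:
{"method": "apply_moves", "body": {"motion": [{"tx":0.6,"ty":-0.2,"tz":0.25,"turn":0,"jaw":-1},{"tx":1.0,"ty":-0.2,"tz":0.25,"turn":0,"jaw":-1},{"tx":1.4,"ty":-0.2,"tz":0.25,"turn":0,"jaw":-1},{"tx":1.8,"ty":-0.2,"tz":0.25,"turn":0,"jaw":-1},{"tx":2.2,"ty":-0.2,"tz":0.25,"turn":0,"jaw":-1}]}}

```text
time_s: 4.58
position: [0.5092, -0.0781, 0.0459]
tool_rot: [[-0.058, 0.998, 0.009], [0.998, 0.058, -0.016], [-0.016, 0.008, -1.0]]
ft_force: [-4.5, -15.5, 24.5]
grip_width: -0.0001
```

```bash
python3 -c "
from h import *
go(4,0.4,.046); snap('wrist','w4'); cass('w4')"
```

```text
t 4.58 dock xyz mm [-43.8  -1.5  45.9] F [ -4.5 -15.5  24.5] w -0.0001 tilt [ 0.0094 -0.0159]
move cm [ 4.78 -0.18 -0.09] turn 0.1
-22 nose 40.3 Z front/back [np.float64(28.2), np.float64(31.3), np.float64(28.2)]; rib [-29.9 -24.2]
-15 nose 40.5 Z front/back [np.float64(28.4), np.float64(31.7), np.float64(28.3)]; rib [-36.3 -24.2]
15 nose 40.4 Z front/back [np.float64(28.3), np.float64(31.1), np.float64(28.3)]; rib [-29.6 -24.2]
22 nose 40.4 Z front/back [np.float64(28.2), np.float64(31.2), np.float64(28.2)]; rib [-29.7 -24.3]
```

The nose is under the bridge, still flat with its top at 28.3 mm, and the origin is at about -9. Continuing.

Emit:
{"method": "apply_moves", "body": {"motion": [{"tx":0.6,"ty":-0.2,"tz":0.25,"turn":0,"jaw":-1},{"tx":1.0,"ty":-0.2,"tz":0.25,"turn":0,"jaw":-1},{"tx":1.4,"ty":-0.2,"tz":0.25,"turn":0,"jaw":-1},{"tx":1.8,"ty":-0.2,"tz":0.25,"turn":0,"jaw":-1},{"tx":2.2,"ty":-0.2,"tz":0.25,"turn":0,"jaw":-1}]}}

```text
time_s: 5.05
position: [0.508, -0.0587, 0.0459]
tool_rot: [[-0.059, 0.998, 0.016], [0.998, 0.059, -0.022], [-0.023, 0.015, -1.0]]
ft_force: [-5.2, -15.7, 25.9]
grip_width: 0.0
```

```bash
python3 -c "
from h import *
go(4,0.4,.046); snap('wrist','w5'); cass('w5')"
```

```text
t 5.05 dock xyz mm [-24.3  -1.4  45.9] F [ -5.2 -15.7  25.9] w 0.0 tilt [ 0.0163 -0.0223]
move cm [ 2.83 -0.18 -0.08] turn 0.15
-22 nose 38.9 Z front/back [np.float64(30.7), np.float64(28.2), np.float64(28.1)]; rib [-10.4  -5. ]
-15 nose 38.8 Z front/back [np.float64(30.3), np.float64(28.2), np.float64(nan)]; rib [-16.8  -5.3]
15 nose 38.9 Z front/back [np.float64(31.2), np.float64(28.3), np.float64(28.4)]; rib [-10.9  -5.1]
22 nose 38.8 Z front/back [np.float64(31.2), np.float64(28.2), np.float64(28.2)]; rib [-10.7  -5.2]
  return _methods._mean(a, axis=axis, dtype=dtype,
  ret = ret.dtype.type(ret / rcount)
```

Emit:
{"method": "apply_moves", "body": {"motion": [{"tx":0.6,"ty":-0.2,"tz":0.25,"turn":0,"jaw":-1},{"tx":1.0,"ty":-0.2,"tz":0.25,"turn":0,"jaw":-1},{"tx":1.4,"ty":-0.2,"tz":0.25,"turn":0,"jaw":-1},{"tx":1.8,"ty":-0.2,"tz":0.25,"turn":0,"jaw":-1},{"tx":2.2,"ty":-0.2,"tz":0.25,"turn":0,"jaw":-1}]}}

```text
time_s: 5.52
position: [0.507, -0.0394, 0.0459]
tool_rot: [[-0.06, 0.998, 0.023], [0.998, 0.061, -0.029], [-0.03, 0.022, -0.999]]
ft_force: [-6.7, -17.4, 30.0]
grip_width: 0.0002
```

```bash
python3 -W ignore -c "
from h import *
go(4,0.4,.046); snap('wrist','w6'); cass('w6')"
```

```text
t 5.52 dock xyz mm [-5.  -1.5 45.9] F [ -6.7 -17.4  30. ] w 0.0002 tilt [ 0.0234 -0.0289]
move cm [ 0.9  -0.18 -0.04] turn 0.21
-22 nose 37.2 Z front/back [np.float64(28.3), np.float64(28.1), np.float64(nan)]; rib None
-15 nose 37.0 Z front/back [np.float64(28.4), np.float64(nan), np.float64(nan)]; rib None
15 nose 37.1 Z front/back [np.float64(28.3), np.float64(28.5), np.float64(nan)]; rib None
22 nose 36.9 Z front/back [np.float64(28.3), np.float64(28.3), np.float64(nan)]; rib None
```

View pics/w6.png

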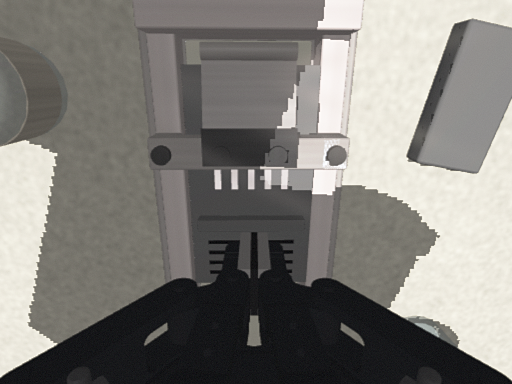

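The cassette is through the bridge with the leaf on top of it (250,95), and the nose is near the leaf tip at row ~50. About 10 mm remains. I'll continue gently until the end stop shows in the force.

Emit:
{"method": "apply_moves", "body": {"motion": [{"tx":0.4,"ty":-0.2,"tz":0.2,"turn":0,"jaw":-1},{"tx":0.6,"ty":-0.2,"tz":0.2,"turn":0,"jaw":-1},{"tx":0.8,"ty":-0.2,"tz":0.2,"turn":0,"jaw":-1},{"tx":1.0,"ty":-0.2,"tz":0.2,"turn":0,"jaw":-1},{"tx":1.1,"ty":-0.2,"tz":0.2,"turn":0,"jaw":-1}]}}

```text
time_s: 5.98
position: [0.5065, -0.0311, 0.046]
tool_rot: [[-0.061, 0.998, 0.03], [0.997, 0.062, -0.035], [-0.037, 0.028, -0.999]]
ft_force: [-3.7, -17.7, 21.9]
grip_width: -0.0001
```

```bash
python3 -W ignore -c "
from h import *
go(4,0.4,.046)"
```

```text
t 5.98 dock xyz mm [ 3.3 -1.5 46. ] F [ -3.7 -17.7  21.9] w -0.0001 tilt [ 0.03  -0.035]
move cm [ 0.07 -0.19 -0.01] turn 0.26
```

Emit:
{"method": "apply_moves", "body": {"motion": [{"tx":0.3,"ty":-0.2,"tz":0.2,"turn":0,"jaw":-1},{"tx":0.4,"ty":-0.2,"tz":0.2,"turn":0,"jaw":-1},{"tx":0.5,"ty":-0.2,"tz":0.2,"turn":0,"jaw":-1},{"tx":0.5,"ty":-0.2,"tz":0.2,"turn":0,"jaw":-1}]}}

```text
time_s: 6.32
position: [0.5064, -0.029, 0.046]
tool_rot: [[-0.061, 0.997, 0.036], [0.997, 0.063, -0.041], [-0.043, 0.033, -0.999]]
ft_force: [-3.4, -15.1, 19.7]
grip_width: -0.0005
```

```bash
python3 -W ignore -c "
from h import *
go(4,0.4,.046);snap('wrist','w7'); cass('w7')"
```

```text
t 6.32 dock xyz mm [ 5.4 -1.4 46. ] F [ -3.4 -15.1  19.7] w -0.0005 tilt [ 0.036  -0.0406]
move cm [-0.14 -0.18  0.  ] turn 0.28
-22 nose 36.0 Z front/back [np.float64(28.3), np.float64(nan), np.float64(nan)]; rib None
-15 nose 36.0 Z front/back [np.float64(nan), np.float64(nan), np.float64(nan)]; rib None
15 nose 36.3 Z front/back [np.float64(28.3), np.float64(nan), np.float64(nan)]; rib None
22 nose 36.3 Z front/back [np.float64(28.2), np.float64(nan), np.float64(nan)]; rib None
```

View pics/w7.png

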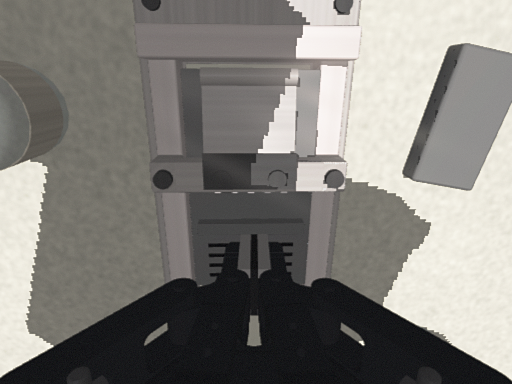

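There is still a bright strip of bed at row ~65 between the nose and the stop, about 2 mm. I'll push further.

Emit:
{"method": "apply_moves", "body": {"motion": [{"tx":0.3,"ty":-0.15,"tz":0.22,"turn":0,"jaw":-1},{"tx":0.4,"ty":-0.15,"tz":0.22,"turn":0,"jaw":-1},{"tx":0.5,"ty":-0.15,"tz":0.22,"turn":0,"jaw":-1},{"tx":0.6,"ty":-0.15,"tz":0.22,"turn":0,"jaw":-1},{"tx":0.6,"ty":-0.15,"tz":0.22,"turn":0,"jaw":-1}]}}

```text
time_s: 6.78
position: [0.5062, -0.0264, 0.046]
tool_rot: [[-0.062, 0.997, 0.041], [0.997, 0.064, -0.047], [-0.049, 0.038, -0.998]]
ft_force: [-6.5, -18.8, 24.2]
grip_width: 0.0
```

```bash
python3 -W ignore -c "
from h import *
go(4,0.4,.046);snap('wrist','w8')
z=np.load('w8.npz'); W=world(z,z['d']); X=(W[:,:,:2]-cen)@ax*1e3-15; Y=(W[:,:,:2]-cen)@ay*1e3; Z=W[:,:,2]*1e3
for c in (190,308):
  for r in range(30,110,4): print(r,(X[r,c].round(1),Y[r,c].round(),Z[r,c].round(1)),end=' ')
  print()
im=cv2.imread('pics/w8.png'); cv2.imwrite('pics/w8c.png',cv2.resize(im[10:260,120:380],None,fx=2.3,fy=2.3,interpolation=cv2.INTER_CUBIC))
"
```

```text
t 6.78 dock xyz mm [ 8.  -1.4 46. ] F [ -6.5 -18.8  24.2] w 0.0 tilt [ 0.0411 -0.047 ]
move cm [-0.4  -0.19  0.01] turn 0.33
30 (np.float64(111.2), np.float64(27.0), np.float64(8.8)) 34 (np.float64(106.1), np.float64(22.0), np.float64(39.8)) 38 (np.float64(104.8), np.float64(22.0), np.float64(39.6)) 42 (np.float64(103.5), np.float64(23.0), np.float64(38.8)) 46 (np.float64(102.1), np.float64(23.0), np.float64(39.9)) 50 (np.float64(100.7), np.float64(23.0), np.float64(39.9)) 54 (np.float64(99.4), np.float64(23.0), np.float64(39.3)) 58 (np.float64(98.0), np.float64(23.0), np.float64(39.4)) 62 (np.float64(96.5), np.float64(23.0), np.float64(39.3)) 66 (np.float64(95.6), np.float64(26.0), np.float64(18.9)) 70 (np.float64(93.8), np.float64(25.0), np.float64(26.7)) 74 (np.float64(92.2), np.float64(25.0), np.float64(28.2)) 78 (np.float64(90.6), np.float64(25.0), np.float64(27.4)) 82 (np.float64(89.0), np.float64(25.0), np.float64(27.5)) 86 (np.float64(87.4), np.float64(25.0), np.float64(27.8)) 90 (np.float64(85.8), np.float64(25.0), np.float64(28.1)) 94 (np.float64(84.2), np.float64(26.0), np
[... 679 characters left out ...]
oat64(96.9), np.float64(-22.0), np.float64(39.8)) 66 (np.float64(95.6), np.float64(-23.0), np.float64(37.7)) 70 (np.float64(94.2), np.float64(-25.0), np.float64(28.8)) 74 (np.float64(92.6), np.float64(-25.0), np.float64(28.3)) 78 (np.float64(91.0), np.float64(-25.0), np.float64(27.8)) 82 (np.float64(89.4), np.float64(-25.0), np.float64(27.8)) 86 (np.float64(87.8), np.float64(-25.0), np.float64(28.8)) 90 (np.float64(86.1), np.float64(-26.0), np.float64(27.5)) 94 (np.float64(84.5), np.float64(-26.0), np.float64(28.9)) 98 (np.float64(82.8), np.float64(-26.0), np.float64(29.1)) 102 (np.float64(81.0), np.float64(-26.0), np.float64(27.7)) 106 (np.float64(79.3), np.float64(-26.0), np.float64(27.4))
```

View pics/w8c.png

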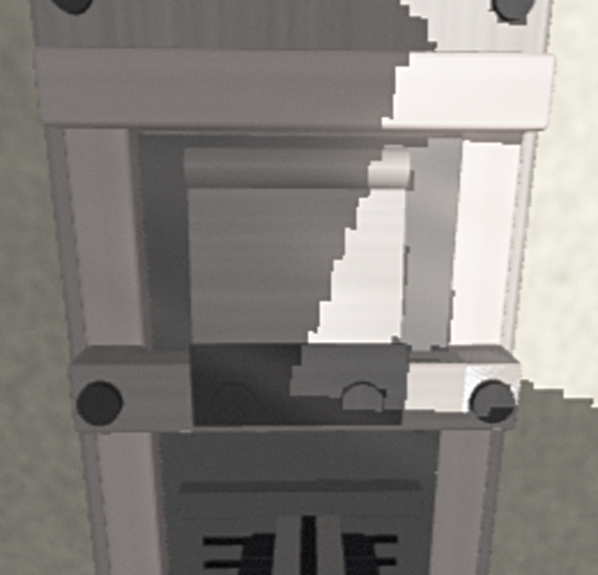

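The strip is gone and the nose edge reads x ≈ 95. One more push to confirm firm contact by force.

Emit:
{"method": "apply_moves", "body": {"motion": [{"tx":0.4,"ty":-0.15,"tz":0.2,"turn":0,"jaw":-1},{"tx":0.5,"ty":-0.15,"tz":0.2,"turn":0,"jaw":-1},{"tx":0.6,"ty":-0.15,"tz":0.2,"turn":0,"jaw":-1},{"tx":0.6,"ty":-0.15,"tz":0.2,"turn":0,"jaw":-1}]}}

```text
time_s: 7.17
position: [0.5061, -0.0252, 0.0461]
tool_rot: [[-0.063, 0.997, 0.046], [0.996, 0.066, -0.056], [-0.059, 0.042, -0.997]]
ft_force: [-8.1, -29.1, 21.7]
grip_width: 0.0
```

```bash
python3 -W ignore -c "
from h import *
go(4,0.4,.046);snap('wrist','w9')
for f in('w8','w9'):
  z=np.load(f+'.npz'); W=world(z,z['d']); X=(W[:,:,:2]-cen)@ax*1e3-15; Y=(W[:,:,:2]-cen)@ay*1e3; Z=W[:,:,2]*1e3
  n=(abs(abs(Y)-25)<3)&(X>85)&(X<98)&(Z>26)&(Z<30.5); b=(abs(Y)<26)&(X>90)&(X<100)&(Z>37)&(Z<42)
  rb=(Z>33)&(Z<37)&(X>5)&(X<38)&(abs(Y)<24)
  print(f,'nose',np.percentile(X[n],[98,99.5]),'stop',np.percentile(X[b],[.5,2]),'rib',np.percentile(X[rb],[5,95]))
"
```

```text
t 7.17 dock xyz mm [ 9.2 -1.4 46.1] F [ -8.1 -29.1  21.7] w 0.0 tilt [ 0.046  -0.0557]
move cm [-0.52 -0.19  0.03] turn 0.41
w8 nose [94.22066666 94.24376416] stop [95.54122765 95.59466154] rib [18.61858026 24.71632728]
w9 nose [95.28420879 95.36565008] stop [95.56355957 95.61307501] rib [19.68127303 25.73584581]
```

The force rose to 29 N while the advance stalled. The nose edge reads 95.3 against the stop at 95.6 mm, so it is home. Releasing straight up.

Emit:
{"method": "apply_moves", "body": {"motion": [{"tx":0.2,"ty":0,"tz":0,"turn":0,"jaw":-1},{"tx":0.1,"ty":0,"tz":-0.3,"turn":0,"jaw":-1},{"tx":0.0,"ty":0,"tz":-0.8,"turn":0,"jaw":-1},{"tx":-0.1,"ty":0.1,"tz":-2,"turn":0,"jaw":-1},{"tx":-0.3,"ty":0.2,"tz":-5,"turn":0,"jaw":-1}]}}

```text
time_s: 7.63
position: [0.5045, -0.0248, 0.0942]
tool_rot: [[-0.063, 0.997, 0.04], [0.996, 0.065, -0.053], [-0.056, 0.036, -0.998]]
ft_force: [-0.9, -0.6, 0.1]
grip_width: -0.0002
```

Emit:
{"method": "apply_moves", "body": {"motion": [{"tx":-1,"ty":0,"tz":-4,"turn":0,"jaw":-1},{"tx":-3,"ty":0,"tz":-7,"turn":0,"jaw":-1},{"tx":-6,"ty":0,"tz":-10,"turn":0,"jaw":-1},{"tx":-8,"ty":0,"tz":-12,"turn":0,"jaw":-1},{"tx":-8,"ty":0,"tz":-12,"turn":0,"jaw":-1}]}}

```text
time_s: 8.05
position: [0.5064, -0.1012, 0.223]
tool_rot: [[-0.061, 0.997, 0.048], [0.996, 0.063, -0.057], [-0.06, 0.044, -0.997]]
ft_force: [0.4, -0.7, 0.6]
grip_width: 0.0003
```

```bash
python3 -W ignore -c "
from h import *
go(4,0.4,.046);snap('wrist','w10');snap('top','top1')
z=np.load('w10.npz'); W=world(z,z['d']); X=(W[:,:,:2]-cen)@ax*1e3-15; Y=(W[:,:,:2]-cen)@ay*1e3; Z=W[:,:,2]*1e3
n=(abs(abs(Y)-25)<3)&(X>75)&(X<98)&(Z>25)&(Z<34); b=(abs(Y)<26)&(X>90)&(X<100)&(Z>37)&(Z<42)
rb=(Z>34)&(Z<39)&(X>5)&(X<36)&(abs(Y)<24); t=(X>-10)&(X<15)&(abs(Y)<24)
t2=(X>-12)&(X<38)&(abs(Y)<28)&(Z>25)&(Z<40)
print('nose',np.percentile(X[n],[98,99.5]),'Z',np.median(Z[n]),'stop',np.percentile(X[b],[.5,2]),'rib',np.percentile(X[rb],[5,95]),'thumb Z',np.median(Z[t]))
for a in (-8,0,10,30): 
  k=(abs(X-a)<3)&(abs(Y)<24)&(Z>20)&(Z<45); print(a,np.median(Z[k]).round(1))
a=cv2.imread('pics/w10.png'); b=cv2.imread('pics/top1.png'); 
cv2.imwrite('pics/fin.png',np.vstack([cv2.resize(a,(400,300)),cv2.resize(b,(400,300))]))
"
```

```text
t 8.05 dock xyz mm [-66.7   2.6 223. ] F [ 0.4 -0.7  0.6] w 0.0003 tilt [ 0.0475 -0.0574]
move cm [ 8.12 -0.51 17.24] turn 0.25Traceback (most recent call last):
  File "<string>", line 8, in <module>
    print('nose',np.percentile(X[n],[98,99.5]),'Z',np.median(Z[n]),'stop',np.percentile(X[b],[.5,2]),'rib',np.percentile(X[rb],[5,95]),'thumb Z',np.median(Z[t]))
                                                                          ~~~~~~~~~~~~~^^^^^^^^^^^^^
    return _quantile_unchecked(
        a, q, axis, out, overwrite_input, method, keepdims, weights)
    return _ureduce(a,
                    func=_quantile_ureduce_func,
    ...<5 lines>...
                    overwrite_input=overwrite_input,
                    method=method)
    r = func(a, **kwargs)
    result = _quantile(arr,
                       quantiles=q,
    ...<2 lines>...
                       out=out,
                       weights=wgt)
    slices_having_nans = np.isnan(arr[-1, ...])
                                  ~~~^^^^^^^^^
IndexError: index -1 is out of bounds for axis 0 with size 0
```

```bash
python3 -W ignore -c "
from h import *
z=np.load('w10.npz'); W=world(z,z['d']); X=(W[:,:,:2]-cen)@ax*1e3-15; Y=(W[:,:,:2]-cen)@ay*1e3; Z=W[:,:,2]*1e3
print(X[(Z<50)&(abs(Y)<30)].max())
for a in range(-20,98,4):
  k=(abs(X-a)<1.5)&(abs(Y)<28)&(abs(Y)>21)&(Z>5)&(Z<48); print(a,np.median(Z[k]).round(1),end='; ')
a=cv2.imread('pics/w10.png'); b=cv2.imread('pics/top1.png'); 
cv2.imwrite('pics/fin.png',np.vstack([cv2.resize(a,(400,300)),cv2.resize(b,(400,300))]))
"
```

```text
77.73674518266915
-20 16.2; -16 16.1; -12 30.3; -8 30.2; -4 30.2; 0 30.1; 4 30.4; 8 30.1; 12 30.1; 16 30.3; 20 35.0; 24 35.8; 28 30.1; 32 30.4; 36 30.3; 40 31.0; 44 40.2; 48 40.5; 52 40.2; 56 30.5; 60 30.1; 64 30.4; 68 30.1; 72 30.3; 76 30.2; 80 nan; 84 nan; 88 nan; 92 nan; 96 nan;
```

View pics/fin.png

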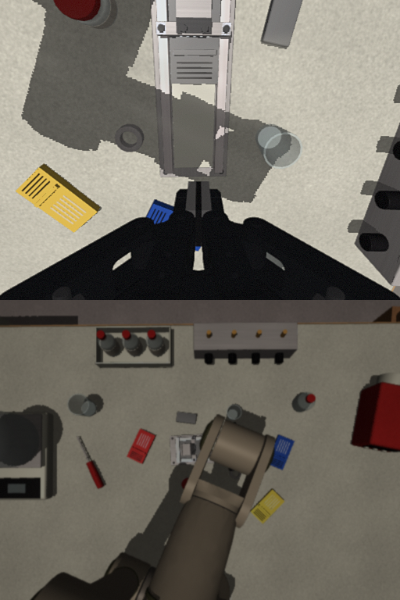

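The cassette sits level at 30.2 mm (the heights read about 0.7 mm low), held against the bridge, and the bystanders are in place. I'll check the rib position against the pressed-home reading, then hand in.

```bash
python3 -W ignore -c "
from h import *
for f in('w9','w10'):
  z=np.load(f+'.npz'); W=world(z,z['d']); X=(W[:,:,:2]-cen)@ax*1e3-15; Y=(W[:,:,:2]-cen)@ay*1e3; Z=W[:,:,2]*1e3
  rb=(Z>33)&(Z<38)&(X>5)&(X<36)&(abs(Y)<24); c=(Z>26)&(Z<33)&(X>-25)&(X<36)&(abs(Y)<24)&(abs(Y)>16)
  br=(Z>39)&(Z<43)&(X>30)&(X<60)&(abs(Y)<24)
  print(f,'rib',np.percentile(X[rb],[1,50,95]),'rear',np.percentile(X[c],[.5,2]),'bridge front',np.percentile(X[br],[1,5]))
"
```

```text
w9 rib [16.02692251 22.640314   25.72706117] rear [-12.7209989  -10.93622511] bridge front [41.04201759 41.90363531]
w10 rib [19.65141591 22.90540467 25.49685095] rear [-13.90540398 -13.55543672] bridge front [40.68965934 41.38966687]
```

```bash
python3 -c "
from rig import *
print(close_job())"
```

```text
the job is handed in; nothing more can be done
None
```

The cassette is fully home against the end stop, and I handed the job in at about 8.1 s of the 54 s allowed. I pressed the closed fingertips on the thumb area until the bed bottomed, slid the cassette under the bridge and leaf about 86 mm while holding 20–30 N, then lifted clear.

- **Contact at the stop:** the forward force rose to 29 N as the advance stalled. The nose read x = 95.3 mm against the stop at 95.6 mm.
- **After letting go:** the rib centre read 22.9 mm, against 22.6 mm while pressed (22 expected), so the cassette did not move back. Its top is level at 30.2 mm, held against the bridge; these readings run about 0.7 mm low against the 31 mm expected.
- **Surroundings:** the forces on the tool were about zero once clear. In the last pictures the bystanders still in view look unmoved; the jar is mostly hidden by the arm in the top view.

- **Not directly checked:** the final wrist view did not reach the end stop, so the last "home" check rests on the rib position.
- **Tilt and side force:** the tool tilted slowly to about 4° during the slide, with a steady side force of 4–8 N. The cassette itself stayed flat.

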